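Show the bench camera the bare wheel stud and its locking nut

TASK

Log the missing wheel nut for the mechanic: point with the fingertips at the bare stud on the wheel hub, just above it and without touching, and stay there for two full seconds; then point in the same way, again for two full seconds, at the red-capped locking nut in the blue tray that belongs on it. Then press the green record button right down with the fingertips, let it come back up and move clear. Touch nothing else: pick up nothing, and leave the hub, the tray, the nuts and everything else on the bench where they are.

Things in the scene. Friction and masses are not known exactly. Their poses are not given: they have to be found in the camera images.
- hub: wheel hub with brake disc lying flat, fixed, at the robot's left or right: steel disc 240 mm across, 22 mm thick, dark raised centre 150 mm across, 55 mm high, boss to 71 mm. Five stud places on a 112 mm circle (66 mm apart): four have silver hex nuts (25 mm across, tops 87 mm above the bench), one stud is bare. Origin: centre of the underside, z up, x towards the bare stud; any yaw.
- bare_stud (a point): centre of the top of the bare stud, a bright yellow upright pin 14 mm across that stands 32 mm out of the hub's dark centre; its top is 87 mm above the bench. Axes as the hub's, z up. Nothing on the hub stands higher than this. 'Just above' means the fingertips about 10 to 40 mm above this point and within about 15 mm sideways.
- tray: shallow blue tray, 110 mm (its x) by 220 mm (its y), walls 16 mm high and 4 mm thick, fixed to the bench; origin at the centre of its underside. It lies on the other side from the hub and holds three upright wheel nuts in a row along its y, about 70 mm apart (at least 50), in any order.
- red_nut: the locking nut: loose upright wheel nut, 27 mm across and 34 mm high, steel below and with a red cap above; origin at the centre of its underside. To be pointed at, not touched.
- red_nut_top (a point): centre of the top of the red-capped nut, about 38 mm above the bench; point at it from the same distance as at the stud.
- plain_nut: loose upright nut of the same size, silver all over; leave it alone. Origin at the centre of its underside.
- black_nut: loose upright nut of the same size, black all over; leave it alone. Origin at the centre of its underside.
- record_top (a point): centre of the top of the green round push button (32 mm across) on a black collar (48 mm across, 12 mm high) on a yellow box 70 x 70 x 40 mm, fixed to the bench between hub and tray. When up, its top is 62 mm above the bench and 10 mm above the collar. Axes: z up.
- record (a joint): travel of the green button in m: 0 up, 0.006 fully down (a spring; fully down takes about 4 N; 0.0045 counts as pressed). It springs back when released.
- spray: bystander: upright spray can with blue band, 64 mm across, 150 mm high, at the left edge of the work area; origin at the centre of its underside
- jar: bystander: upright jar with yellow lid, 80 mm across, 80 mm high, beyond the work; origin at the centre of its underside
- mug: bystander: white mug, 80 mm across, 90 mm high, at the right edge of the work area; origin at the centre of its underside
- wrench: bystander: steel wrench lying flat beyond the work; origin in its underside
- driver: bystander: screwdriver with red handle lying beyond the work, at the right; origin in its underside
Mind the look-alikes: they are no part of the job. What is shaped like the hub but pink or purple is not meant.

How it is judged:
On the way, in this order (a step that is already met when the one before it is completed fails the run):
1. point at the bare stud from just above, without contact, for two seconds (1.7 s count) (horizontal distance between the grasp point and bare_stud below 0.025 m and z of the grasp point in the frame of bare_stud between 0.004 and 0.085 m), for 1.7 s.
2. then point at the red-capped nut from just above, without contact, for two seconds (1.7 s count) (horizontal distance between the grasp point and red_nut_top below 0.025 m and z of the grasp point in the frame of red_nut_top between 0.004 and 0.085 m), for 1.7 s.
3. then press the green button right down (value of joint record above 0.0045 m and contact force between the fingers and record above 0.3 N).
At the end, for the whole second after the job is handed in: The button has come back up (within 1.5 mm), the three nuts stand upright within 8 mm of where they were, the other things within 20 mm of where they were, all at rest (value of joint record below 0.0015 m and distance of each of red_nut, plain_nut, black_nut from where it was at the start of the episode below 0.008 m and angle between each of red_nut, plain_nut, black_nut's own z axis and vertical below 0.15 rad and distance of each of spray, jar, mug, wrench, driver from where it was at the start of the episode below 0.02 m and linear speed of each of red_nut, plain_nut, black_nut, spray, jar, mug, wrench, driver below 0.02 m/s); the robot touches nothing.
It fails at once if the robot touches the hub or the tray (contact force between any of the fingers, the arm and hub above 0.5 N or contact force between any of the fingers, the arm and tray above 0.5 N).
It fails at once if the robot touches a nut (contact force between any of the fingers, the arm and red_nut above 0.2 N or contact force between any of the fingers, the arm and plain_nut above 0.2 N or contact force between any of the fingers, the arm and black_nut above 0.2 N).
It fails at once if a nut is moved (8 mm), lifted or tipped (distance of any of red_nut, plain_nut, black_nut from where it was at the start of the episode above 0.008 m or angle between any of red_nut, plain_nut, black_nut's own z axis and vertical above 0.3 rad).
It fails at once if a bystander is touched or moved (20 mm) (distance of any of spray, jar, mug, wrench, driver from where it was at the start of the episode above 0.02 m or contact force between any of the fingers, the arm and spray above 0.5 N or contact force between any of the fingers, the arm and jar above 0.5 N or contact force between any of the fingers, the arm and mug above 0.5 N or contact force between any of the fingers, the arm and wrench above 0.5 N or contact force between any of the fingers, the arm and driver above 0.5 N).
It also fails if it takes over 58 s, if anything falls off the work surface, if the arm or the gripper's body presses on something with over 40 N, if the wrist force passes 120 N, or if a joint passes its speed limit or range.

ROBOT

A 7-joint arm with a two-finger parallel gripper is mounted at the origin on the work surface. World frame = base frame: x ahead of the robot, y to its left, z up, the work surface at z = 0. Lengths are in m, angles in rad, forces in N, time in s.
With the tool pointing down it reaches from about 0.4 to 0.85 m from the base axis. Payload 4.5 kg.
Tool frame: the origin (TCP) lies where the fingers leave the gripper's body, on its centre line; the fingertips stand 64 mm ahead of it and the grasp point (between the pads) lies 45 mm ahead of it; z points along the fingers, y is the direction in which the jaws open and shut (so a half turn about z gives the same grasp; the last joint's range is limited). The gripper opens to 88 mm and grips with 3 to 60 N. Pads are 18 mm wide; open, the fingers measure 123 mm over their backs; the gripper's body (75 mm by 187 mm) begins 45 mm behind the grasp point.
Start: joints at [1.356, 0.689, -0.195, 1.565, 0.157, 0.902, -0.215], TCP at [0.154, -0.606, 0.303] pointing down, gripper open.
Joint ranges: [-3.01, 3.01], [-0.46, 2.08], [-1.47, 1.51], [0.13, 2.56], [-1, 4.14], [0.04, 2.09], [-2.66, 2.66]. Speed limits (rad/s): [2.57, 2.57, 3.14, 3.14, 3.14, 3.14, 3.14].

INTERFACE

Orientations are given as a unit quaternion [w, x, y, z].
In Python, from plant import manip gives the robot as it stands.
- The arm moves only by the tool play_rows, never from a script. Its argument "moves" is a list of rows, each a list of 6 numbers: the shift along the world's x, y, z in mm, then the turn, a rotation vector about the world's x, y, z in rad. A call has 1 to 12 rows; each row is the pose to reach, as a shift and turn from the pose measured when the call began; what a row does not reach only later rows make up. A row lasts 1/10 s, in which the tool goes at most 50 mm and 8.59 degrees, less where a joint would pass 70% of its speed; a pose out of reach is approached as far as the arm can. A call with a gripper value outside its range is refused whole. "jaw" is the closure, from 0 (fully open) to 1 (shut), set as the call begins (left out, the last holds). The fingers move at their own pace and stop on an object; the grip force is fixed at half the most. Time passes only in rows, so rows that repeat a pose let the fingers close. It gives the time, the measured TCP pose, the force and the opening at its end, in the units of the state.
- manip.get_state(): the state, without advancing time (a new reading comes with each control period).
- manip.get_image(name): name is "scene" or "top" or "wrist"; returns a dict with "pixels" (400x640x3 uint8, red, green, blue), "depth" (400x640 float32, m along the optical axis (not along the pixel's ray), 0 where there is no reading), "K" (3x3 intrinsics, pixels), "k1" (the pictures are not rectified: a ray, as slopes to the right and down, at radius r is drawn at 1 + k1 r^2 times it, then the intrinsics apply), "R" (3x3) and "t" (3): a world point X has camera coordinates R X + t. Camera axes: x right, y down, z forward; pixel columns grow to the right and rows downward; lengths in m; the calibration is good to about 2 mm. A picture is of the moment at which its call begins.
- manip.finish_job(): hands the job in, once; it reports no verdict.
Trained networks look in a picture, given as the dict that the camera call returned (one of the last four; its "shot" number tells which), for a name from the list of things; names that differ only in an ending like _2 or _b are one class to them, and where a whole thing is asked for, a point or a joint stands for the part that bears it (a point fixed in the world has none). Each returns a list of dicts, best first, with "p" (0 to 1); they miss things now and then, are a little off and sometimes report something else, mostly with a low value. They report only what shows in the picture. A call takes as long as a camera call. They do not tell look-alikes from the thing itself.
- manip.look_for(target, picture): "point" ([column, row] as shares, 0 to 1, of the picture: columns of its width, rows of its height, amid what is visible of it).
The state is a dict: "t": time; "joints": joint angles; "qvel": joint speeds; "tau": joint torques, N m; "tool_pos": TCP position; "tool_rot": TCP orientation; "force": force on the tool from outside, world axes, zero at the start; "ft_torque": the same for the moment, N m; "finger_gap": finger opening in m.
Only numpy, scipy, OpenCV 4.12 (cv2) and the standard library are available. Lean on these libraries where they do the work, as an engineer would, in place of code of your own. Each camera call takes 0.05 s, during which the arm holds its last target.

## Working session

There is one attempt and no reset: what is moved stays moved. The work goes in short steps, Python scripts to look and compute and a tool call to move; the robot and the scene stay as the last step left them, time stands still between calls to the robot, and variables do not carry over. Pictures are saved under pics/ and viewed, and the job is handed in when it is done.

Besides the shell and the picture viewer there is one more tool, called after "Call:" as name(argument=value, ...) on one line, values as JSON. play_rows: Moves the arm, as the interface text tells. Its arguments: {"type":"object","properties":{"moves":{"type":"array","items":{"type":"array","items":{"type":"number"}}},"jaw":{"type":"number"}},"required":["moves"]}

```bash
mkdir -p pics; ls; cat > h.py <<'E'
import numpy as np, cv2
from plant import manip
def save(im,name,crop=None,scale=1):
    p=im["pixels"][:,:,::-1]
    if crop: p=p[crop[1]:crop[3],crop[0]:crop[2]]
    if scale!=1: p=cv2.resize(p,None,fx=scale,fy=scale,interpolation=cv2.INTER_CUBIC)
    cv2.imwrite("pics/"+name,p)
def world(im,u,v,z=None):
    K=im["K"];k1=im["k1"]
    a=np.array([(u-K[0,2])/K[0,0],(v-K[1,2])/K[1,1]]);s=a.copy()
    for _ in range(20): s=a/(1+k1*(s@s))
    d=np.array([s[0],s[1],1.]);R=np.array(im["R"]);t=np.array(im["t"])
    c=-R.T@t; dw=R.T@d
    if z is None:
        return c+dw*im["depth"][int(round(v)),int(round(u))]
    return c+dw*(z-c[2])/dw[2]
E
python3 - <<'E'
from h import *
s=manip.get_state(); print({k:np.round(v,3) for k,v in s.items()})
for n in ["scene","top"]:
    im=manip.get_image(n); save(im,n+"0.png"); np.savez(n+"0.npz",**im)
    print(n,im["k1"],np.round(-np.array(im["R"]).T@im["t"],3))
    for o in ["hub","bare_stud","tray","red_nut","plain_nut","black_nut","record_top","spray","jar","mug"]:
        for r in manip.look_for(o,im)[:3]:
            u,v=r["point"][0]*640,r["point"][1]*400
            print(o,round(r["p"],2),round(u),round(v),np.round(world(im,u,v),3))
E
```

```text
pics
{'t': np.float64(0.0), 'joints': array([ 1.356,  0.69 , -0.195,  1.566,  0.157,  0.903, -0.215]), 'qvel': array([-0.   ,  0.   , -0.   , -0.001,  0.001, -0.002, -0.001]), 'tau': array([ 1.0000e-03, -5.2755e+01, -1.2670e+00, -1.5343e+01, -5.3000e-02,
        7.0000e-03,  0.0000e+00]), 'tool_pos': array([ 0.154, -0.605,  0.302]), 'tool_rot': array([-0.001,  0.992,  0.124, -0.   ]), 'force': array([-0.26 , -0.799, -0.425]), 'ft_torque': array([ 0.005, -0.023, -0.013]), 'finger_gap': np.float64(0.088)}
scene 0.03146444915939567 [ 1.064 -0.513  0.975]
hub 0.96 369 187 [0.529 0.17  0.056]
hub 0.62 231 215 [ 0.321 -0.234  0.056]
hub 0.58 377 123 [0.315 0.442 0.056]
bare_stud 0.78 372 189 [0.542 0.172 0.056]
bare_stud 0.75 378 123 [0.321 0.444 0.059]
bare_stud 0.75 229 212 [ 0.308 -0.229  0.058]
tray 0.9 258 263 [ 0.488 -0.259  0.003]
red_nut 0.58 268 252 [ 0.48  -0.215  0.006]
plain_nut 0.52 244 271 [ 0.495 -0.309  0.027]
black_nut 0.16 372 265 [ 0.747 -0.052  0.08 ]
record_top 0.62 331 210 [0.519 0.008 0.061]
record_top 0.56 368 187 [0.527 0.169 0.058]
spray 0.92 432 139 [0.552 0.458 
[... 270 characters left out ...]
56 [0.279 0.461 0.074]
hub 0.57 257 199 [0.488 0.209 0.071]
bare_stud 0.7 374 259 [ 0.285 -0.207  0.073]
bare_stud 0.68 182 259 [0.266 0.464 0.067]
bare_stud 0.25 399 204 [ 0.485 -0.307  0.037]
tray 0.69 381 203 [ 0.491 -0.24   0.031]
tray 0.16 260 197 [0.493 0.198 0.073]
red_nut 0.64 256 198 [0.493 0.215 0.07 ]
red_nut 0.54 380 201 [ 0.496 -0.236  0.035]
plain_nut 0.59 400 203 [ 0.489 -0.307  0.041]
plain_nut 0.34 379 199 [ 0.504 -0.231  0.042]
plain_nut 0.27 367 199 [ 0.507 -0.192  0.003]
black_nut 0.54 364 198 [ 0.507 -0.177  0.031]
spray 0.73 181 184 [0.522 0.466 0.138]
jar 0.86 323 139 [ 0.714 -0.022  0.079]
jar 0.16 448 191 [ 0.547 -0.501 -0.002]
mug 0.68 449 190 [ 0.548 -0.5    0.006]
```

View pics/scene0.png

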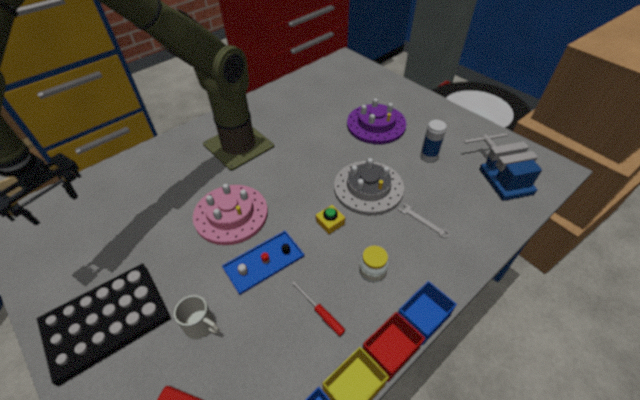

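View pics/top0.png

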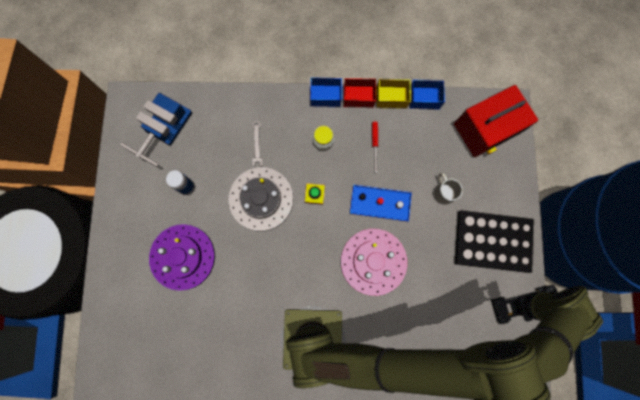

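```bash
python3 - <<'E'
from h import *
im=dict(np.load("top0.npz"))
save(im,"topc.png",(160,120,420,300),3)
im=dict(np.load("scene0.npz"))
save(im,"scenec.png",(200,130,440,300),3.3)
E
```

```text
(no output)
```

View pics/topc.png

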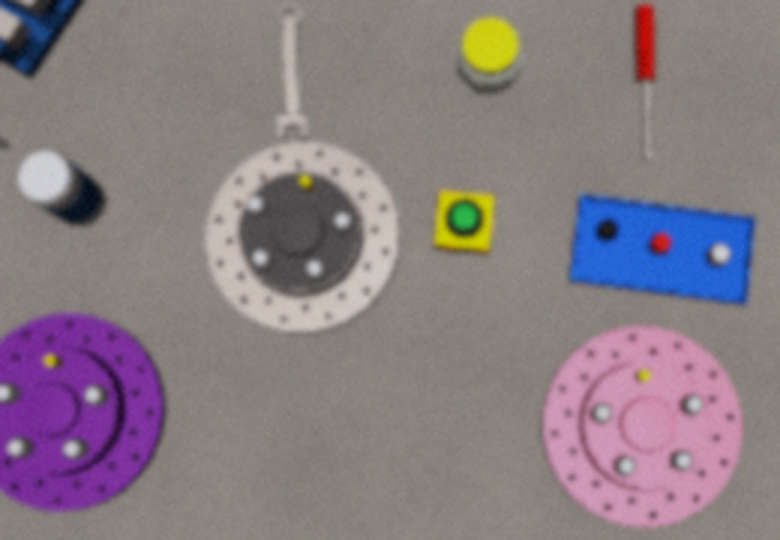

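View pics/scenec.png

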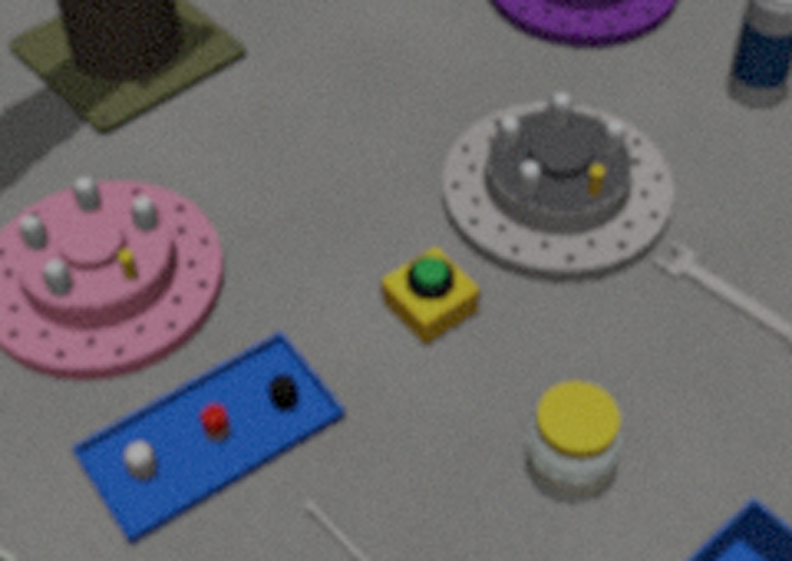

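```bash
python3 - <<'E'
from h import *
def blobs(im,name,lo,hi,box,z):
    hsv=cv2.cvtColor(im["pixels"],cv2.COLOR_RGB2HSV)
    m=cv2.inRange(hsv,lo,hi); k=np.zeros_like(m);k[box[1]:box[3],box[0]:box[2]]=1
    n,l,st,c=cv2.connectedComponentsWithStats(m*k)
    for i in range(1,n):
        if st[i,4]>=3: print(name,st[i,4],np.round(c[i],1),np.round(world(im,*c[i],z),4))
T=dict(np.load("top0.npz"));S=dict(np.load("scene0.npz"))
for n,im,bh,bt,bb in [("top",T,(225,160,300,235),(345,180,415,222),(300,178,330,208)),("scene",S,(330,155,410,215),(220,230,305,292),(310,198,350,235))]:
    print(n)
    blobs(im,"stud",(18,110,90),(36,255,255),bh,0.082)
    blobs(im,"red",(0,130,70),(10,255,255),bt,0.034)
    blobs(im,"red2",(170,130,70),(180,255,255),bt,0.034)
    blobs(im,"black",(0,0,0),(180,255,50),bt,0.03)
    blobs(im,"silver",(0,0,110),(180,70,255),bt,0.034)
    blobs(im,"green",(45,100,50),(85,255,255),bb,0.06)
    blobs(im,"box",(18,110,90),(36,255,255),bb,0.04)
E
```

```text
top
stud 22 [261.3 180.1] [0.5544 0.1957 0.082 ]
red 8 [379.9 200.9] [ 0.4967 -0.236   0.034 ]
red2 12 [379.7 200.7] [ 0.4975 -0.2353  0.034 ]
black 14 [361.7 196.5] [ 0.5123 -0.1698  0.03  ]
silver 1142 [378.  197.3] [ 0.5098 -0.2294  0.034 ]
silver 29 [399.4 204.3] [ 0.4855 -0.3078  0.034 ]
green 81 [314.4 192.1] [0.5188 0.0044 0.06  ]
box 297 [314.3 193.6] [0.5172 0.0048 0.04  ]
scene
stud 24 [380.4 182.6] [0.5557 0.1939 0.082 ]
stud 32 [335.4 209.7] [0.5404 0.008  0.082 ]
red 28 [264.8 257.3] [ 0.504 -0.24   0.034]
red2 8 [264.8 254.2] [ 0.4954 -0.2337  0.034 ]
black 50 [285.6 249. ] [ 0.5199 -0.1754  0.03  ]
silver 906 [239.6 255.2] [ 0.4484 -0.2903  0.034 ]
silver 236 [298.  237.5] [ 0.5151 -0.1233  0.034 ]
silver 970 [285.3 280. ] [ 0.6023 -0.2416  0.034 ]
silver 48 [241.4 267.1] [ 0.4854 -0.3091  0.034 ]
green 79 [329.9 212.1] [0.5229 0.0015 0.06  ]
box 328 [330.1 219.9] [ 0.5347 -0.0082  0.04  ]
```

Three hubs could be taken for the right one. In the top picture they are the grey steel hub at (259,199), the purple one at (182,256) and the pink one at (374,259). Each has a yellow stud. The grey one fits the description, and its stud at (261,180) and (380,183) in the scene picture works out at (0.555, 0.195).

The tray nuts are black (362,197), red (380,201) and silver (399,204). Red is at (0.4975, -0.2355). The green button is at (314,192), which gives (0.520, 0.003).

I'll close the jaws and approach high first.

Call:
play_rows(moves=[[25,15,0,0,0,0],[55,35,0,0,0,0],[85,60,0,0,0,0],[115,85,0,0,0,0],[145,110,0,0,0,0],[175,140,0,0,0,0],[205,170,0,0,0,0],[230,200,0,0,0,0],[255,230,0,0,0,0],[280,260,0,0,0,0],[300,290,0,0,0,0],[300,290,0,0,0,0]], jaw=1)

```text
t: 2.3
tool_pos: [0.4581, -0.3099, 0.303]
tool_rot: [-0.002, 0.992, 0.129, 0.002]
force: [-0.2, 0.9, 0.0]
finger_gap: 0.0004
```

Call:
play_rows(moves=[[5,40,0,0,0,0],[15,85,0,0,0,0],[25,130,0,0,0,0],[35,175,0,0,0,0],[45,220,0,0,0,0],[55,265,0,0,0,0],[65,310,0,0,0,0],[75,355,0,0,0,0],[82,395,0,0,0,0],[90,430,0,0,0,0],[90,445,0,0,0,0],[90,445,0,0,0,0]])

```text
t: 3.5
tool_pos: [0.5478, 0.1368, 0.3029]
tool_rot: [-0.002, 0.991, 0.131, 0.002]
force: [0.5, -0.4, 0.1]
finger_gap: 0.0006
```

```bash
python3 - <<'E'
from h import *
s=manip.get_state(); print(s["t"],np.round(s["tool_pos"],4),np.round(s["joints"],2))
for n in ["wrist"]:
    im=manip.get_image(n); save(im,n+"1.png"); np.savez(n+"1.npz",**im)
    print(np.round(-np.array(im["R"]).T@im["t"],3))
    for o in ["bare_stud","record_top"]:
        for r in manip.look_for(o,im)[:3]:
            u,v=r["point"][0]*640,r["point"][1]*400
            print(o,round(r["p"],2),round(u),round(v),np.round(world(im,u,v),3))
E
```

```text
3.5 [0.5478 0.1368 0.3029] [-0.26  0.6  -0.1   1.76  0.08  0.78 -1.71]
[0.613 0.154 0.385]
bare_stud 0.89 242 178 [0.532 0.206 0.067]
bare_stud 0.83 522 359 [ 0.383 -0.177  0.021]
bare_stud 0.74 53 272 [0.351 0.41  0.022]
record_top 0.82 438 236 [0.524 0.008 0.063]
```

View pics/wrist1.png

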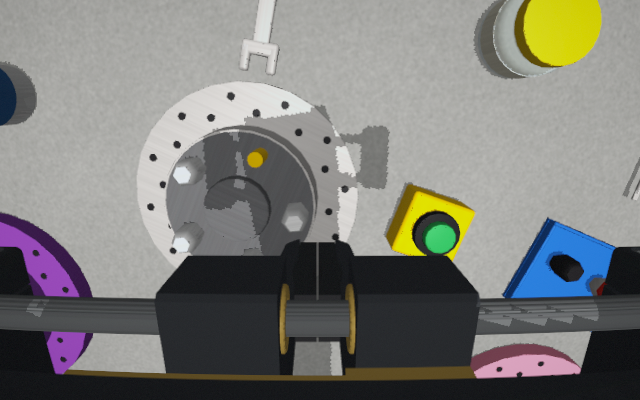

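The wrist view shows the grey hub with the yellow stud at (256,158), and the green button at (440,238). I'll refine both positions from this picture and check the stud in a crop.

```bash
python3 - <<'E'
from h import *
im=dict(np.load("wrist1.npz"))
hsv=cv2.cvtColor(im["pixels"],cv2.COLOR_RGB2HSV)
for name,lo,hi,b,z in [("stud",(18,150,60),(36,255,255),(235,135,280,180),.087),("green",(45,100,50),(85,255,255),(400,200,480,270),.062)]:
    m=cv2.inRange(hsv,lo,hi);k=np.zeros_like(m);k[b[1]:b[3],b[0]:b[2]]=1;m=m*k
    v,u=np.nonzero(m);d=im["depth"][v,u]; print(name,len(u),u.mean(),v.mean(),np.round(world(im,u.mean(),v.mean(),z),4))
    P=np.array([world(im,a,c) for a,c in zip(u,v)]); t=P[P[:,2]>np.percentile(P[:,2],90)-.006]
    print(np.round(np.median(t,0),4),len(t),np.round(P[:,2].max(),4))
save(im,"wristc.png",(130,70,360,250),3)
E
```

```text
stud 292 256.9554794520548 157.31849315068493 [0.5581 0.1935 0.087 ]
[0.5564 0.1946 0.0869] 215 0.0884
green 857 438.71411901983663 237.01866977829638 [0.5231 0.0069 0.062 ]
[0.5224 0.006  0.0616] 755 0.385
```

View pics/wristc.png

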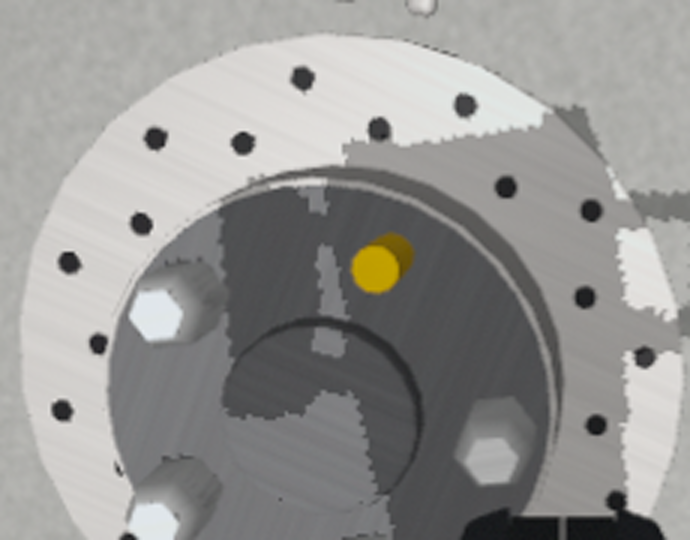

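The close crop shows the bare yellow stud on the grey hub, so the choice holds. The stud is at (0.556, 0.1945), top 0.087. The TCP goes to (0.556, 0.195, 0.176), which puts the tips 25 mm above it.

Call:
play_rows(moves=[[2,20,0,0,0,0],[5,42,0,0,0,0],[8,58,-10,0,0,0],[8,58,-30,0,0,0],[8,58,-50,0,0,0],[8,58,-70,0,0,0],[8,58,-90,0,0,0],[8,58,-105,0,0,0],[8,58,-117,0,0,0],[8,58,-124,0,0,0],[8,58,-127,0,0,0],[8,58,-127,0,0,0]])

```text
t: 4.85
tool_pos: [0.5561, 0.1898, 0.1758]
tool_rot: [-0.0, 0.992, 0.127, 0.001]
force: [-0.1, 0.0, 0.3]
finger_gap: 0.0002
```

Call:
play_rows(moves=[[0,0,0,0,0,0],[0,0,0,0,0,0],[0,0,0,0,0,0],[0,0,0,0,0,0],[0,0,0,0,0,0],[0,0,0,0,0,0],[0,0,0,0,0,0],[0,0,0,0,0,0],[0,0,0,0,0,0],[0,0,0,0,0,0],[0,0,0,0,0,0],[0,0,0,0,0,0]])

```text
t: 6.05
tool_pos: [0.556, 0.1897, 0.1758]
tool_rot: [-0.0, 0.992, 0.127, 0.001]
force: [-0.1, -1.1, 0.0]
finger_gap: 0.0004
```

```bash
python3 - <<'E'
from h import *
s=manip.get_state(); print(s["t"],np.round(s["tool_pos"],4))
for n in ["wrist","scene"]:
    im=manip.get_image(n); save(im,n+"2.png",None if n=="wrist" else (290,110,460,240),1 if n=="wrist" else 4)
E
```

```text
6.05 [0.556  0.1897 0.1758]
```

View pics/wrist2.png

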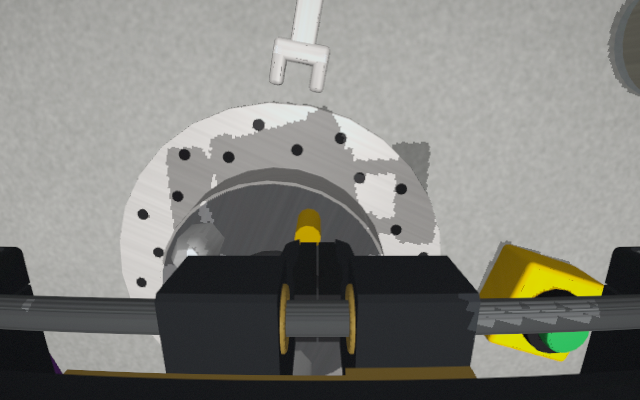

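View pics/scene2.png

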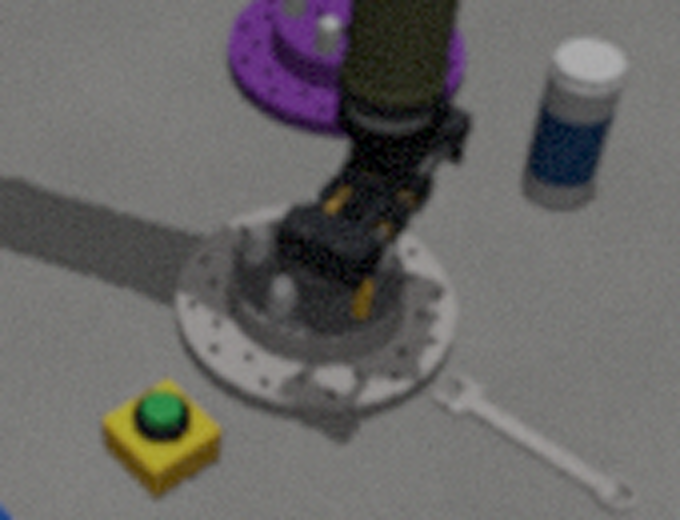

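The tips are over the stud, about 5 mm short in y. I'll nudge them across and hold for 2.2 s.

Call:
play_rows(moves=[[0,3,0,0,0,0],[0,5,0,0,0,0],[0,5,0,0,0,0],[0,5,0,0,0,0],[0,5,0,0,0,0],[0,5,0,0,0,0],[0,5,0,0,0,0],[0,5,0,0,0,0],[0,5,0,0,0,0],[0,5,0,0,0,0],[0,5,0,0,0,0],[0,5,0,0,0,0]])

```text
t: 7.35
tool_pos: [0.5561, 0.1947, 0.1758]
tool_rot: [-0.0, 0.992, 0.127, 0.001]
force: [0.0, 0.1, -0.5]
finger_gap: 0.0006
```

Call:
play_rows(moves=[[0,0,0,0,0,0],[0,0,0,0,0,0],[0,0,0,0,0,0],[0,0,0,0,0,0],[0,0,0,0,0,0],[0,0,0,0,0,0],[0,0,0,0,0,0],[0,0,0,0,0,0],[0,0,0,0,0,0],[0,0,0,0,0,0],[0,0,0,0,0,0],[0,0,0,0,0,0]])

```text
t: 8.55
tool_pos: [0.5561, 0.1948, 0.1758]
tool_rot: [-0.0, 0.992, 0.127, 0.001]
force: [-0.5, 0.6, -0.4]
finger_gap: 0.0005
```

Call:
play_rows(moves=[[0,0,20,0,0,0],[0,0,50,0,0,0],[0,0,80,0,0,0],[0,-20,100,0,0,0],[-5,-60,115,0,0,0],[-15,-105,120,0,0,0],[-25,-150,120,0,0,0],[-35,-195,120,0,0,0],[-45,-240,120,0,0,0],[-55,-285,120,0,0,0],[-65,-320,120,0,0,0],[-70,-340,120,0,0,0]])

```text
t: 9.75
tool_pos: [0.4845, -0.1491, 0.2959]
tool_rot: [0.001, 0.992, 0.125, 0.001]
force: [0.7, 0.6, 0.1]
finger_gap: 0.0007
```

Call:
play_rows(moves=[[-10,-20,0,0,0,0],[-25,-45,0,0,0,0],[-35,-65,0,0,0,0],[-35,-65,0,0,0,0],[-35,-65,0,0,0,0]])

```text
t: 10.25
tool_pos: [0.4496, -0.2138, 0.296]
tool_rot: [0.0, 0.992, 0.124, 0.001]
force: [0.5, 0.1, -0.1]
finger_gap: 0.0007
```

```bash
python3 - <<'E'
from h import *
s=manip.get_state(); print(s["t"],np.round(s["tool_pos"],4))
im=manip.get_image("wrist"); save(im,"wrist3.png"); np.savez("wrist3.npz",**im)
for o in ["red_nut","red_nut_top"]:
  for r in manip.look_for(o,im)[:3]:
    u,v=r["point"][0]*640,r["point"][1]*400
    print(o,round(r["p"],2),round(u),round(v),np.round(world(im,u,v),3))
hsv=cv2.cvtColor(im["pixels"],cv2.COLOR_RGB2HSV)
m=cv2.inRange(hsv,(0,150,50),(10,255,255))|cv2.inRange(hsv,(170,150,50),(180,255,255))
n,l,st,c=cv2.connectedComponentsWithStats(m)
for i in range(1,n):
    if st[i,4]>40:
        v,u=np.nonzero(l==i);P=np.array([world(im,a,b) for a,b in zip(u,v)])
        t=P[P[:,2]>np.percentile(P[:,2],80)-.004]
        print(st[i,4],np.round(c[i]),np.round(world(im,*c[i],.038),4),np.round(np.median(t,0),4),len(t))
E
```

```text
10.25 [ 0.4496 -0.2138  0.296 ]
red_nut 0.9 349 130 [ 0.5   -0.232  0.037]
red_nut 0.27 293 98 [ 0.515 -0.174  0.037]
red_nut_top 0.67 352 130 [ 0.501 -0.235  0.039]
495 [353. 131.] [ 0.4999 -0.2364  0.038 ] [ 0.4999 -0.2368  0.0373] 476
```

View pics/wrist3.png

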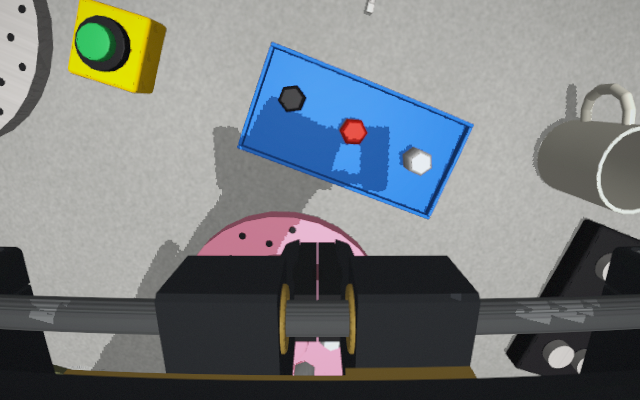

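The red-capped nut is at (353,131), which gives (0.500, -0.2365), top 0.038. The black nut is at (291,98) and the silver one at (418,161). I'll go to TCP z 0.129, tips about 27 mm above the red nut.

Call:
play_rows(moves=[[20,-10,0,0,0,0],[40,-20,-5,0,0,0],[50,-23,-25,0,0,0],[50,-23,-50,0,0,0],[50,-23,-75,0,0,0],[50,-23,-100,0,0,0],[50,-23,-120,0,0,0],[50,-23,-137,0,0,0],[50,-23,-150,0,0,0],[50,-23,-160,0,0,0],[50,-23,-166,0,0,0],[50,-23,-167,0,0,0]])

```text
t: 11.6
tool_pos: [0.5003, -0.2354, 0.1285]
tool_rot: [0.0, 0.992, 0.126, 0.001]
force: [0.8, -0.5, 1.2]
finger_gap: 0.0003
```

Call:
play_rows(moves=[[0,0,0,0,0,0],[0,0,0,0,0,0],[0,0,0,0,0,0],[0,0,0,0,0,0],[0,0,0,0,0,0],[0,0,0,0,0,0],[0,0,0,0,0,0],[0,0,0,0,0,0],[0,0,0,0,0,0],[0,0,0,0,0,0],[0,0,0,0,0,0],[0,0,0,0,0,0]])

```text
t: 12.8
tool_pos: [0.5003, -0.2354, 0.1285]
tool_rot: [0.0, 0.992, 0.126, 0.001]
force: [0.7, -0.5, 0.5]
finger_gap: 0.0004
```

```bash
python3 - <<'E'
from h import *
s=manip.get_state(); print(s["t"],np.round(s["tool_pos"],4))
im=manip.get_image("wrist"); save(im,"wrist4.png")
E
```

```text
12.8 [ 0.5003 -0.2354  0.1285]
```

View pics/wrist4.png

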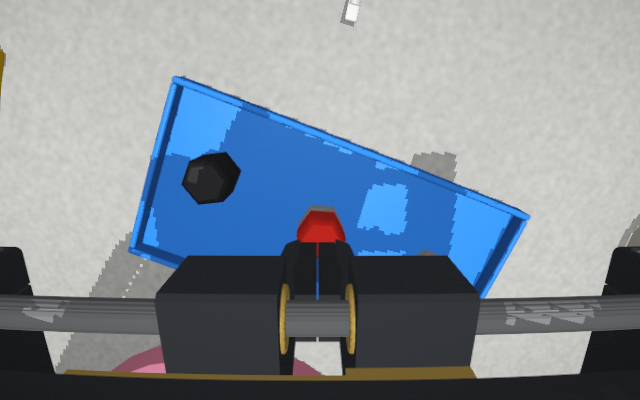

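The fingertips stand over the red-capped nut at (320,225), centred and without touching. I'll hold another 1.2 s.

Call:
play_rows(moves=[[0,0,0,0,0,0],[0,0,0,0,0,0],[0,0,0,0,0,0],[0,0,0,0,0,0],[0,0,0,0,0,0],[0,0,0,0,0,0],[0,0,0,0,0,0],[0,0,0,0,0,0],[0,0,0,0,0,0],[0,0,0,0,0,0],[0,0,0,0,0,0],[0,0,0,0,0,0]])

```text
t: 14.05
tool_pos: [0.5003, -0.2354, 0.1285]
tool_rot: [0.0, 0.992, 0.126, 0.001]
force: [-0.4, 0.4, -0.4]
finger_gap: 0.0003
```

Call:
play_rows(moves=[[0,0,20,0,0,0],[0,0,45,0,0,0],[0,0,70,0,0,0],[0,15,85,0,0,0],[0,45,90,0,0,0],[0,80,90,0,0,0],[0,115,90,0,0,0],[0,150,90,0,0,0],[0,180,90,0,0,0],[0,205,90,0,0,0],[-10,220,90,0,0,0],[-20,230,90,0,0,0]])

```text
t: 15.25
tool_pos: [0.4801, -0.0038, 0.2186]
tool_rot: [-0.0, 0.992, 0.127, 0.001]
force: [-0.4, -1.0, -0.3]
finger_gap: 0.0003
```

Call:
play_rows(moves=[[0,5,10,0,0,0],[0,5,20,0,0,0],[0,5,20,0,0,0],[0,5,20,0,0,0]])

```text
t: 15.65
tool_pos: [0.4808, 0.0002, 0.2392]
tool_rot: [0.0, 0.992, 0.126, 0.002]
force: [-0.8, 0.6, -0.4]
finger_gap: 0.0002
```

```bash
python3 - <<'E'
from h import *
s=manip.get_state(); print(s["t"],np.round(s["tool_pos"],4),np.round(s["force"],1))
im=manip.get_image("wrist"); save(im,"wrist5.png"); np.savez("wrist5.npz",**im)
hsv=cv2.cvtColor(im["pixels"],cv2.COLOR_RGB2HSV)
m=cv2.inRange(hsv,(45,100,50),(85,255,255))
n,l,st,c=cv2.connectedComponentsWithStats(m)
for i in range(1,n):
    if st[i,4]>40:
        v,u=np.nonzero(l==i);P=np.array([world(im,a,b) for a,b in zip(u,v)]);P=P[P[:,2]<.1]
        t=P[P[:,2]>np.percentile(P[:,2],70)-.003]
        print(st[i,4],np.round(c[i]),np.round(world(im,*c[i],.062),4),np.round(np.median(t,0),4),len(t))
E
```

```text
15.65 [4.808e-01 2.000e-04 2.392e-01] [-0.8  0.6 -0.4]
1471 [326. 143.] [0.5219 0.0044 0.062 ] [0.522  0.0044 0.0617] 1375
```

View pics/wrist5.png

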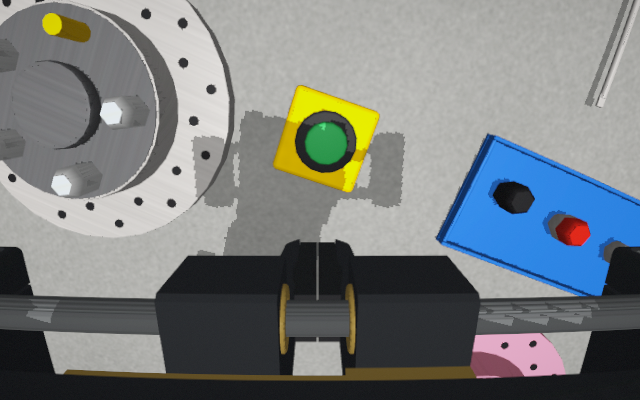

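The button is at (326,143), which gives (0.522, 0.0044). I'll stop about 8 mm above it, then press.

Call:
play_rows(moves=[[20,2,0,0,0,0],[38,4,-5,0,0,0],[41,4,-20,0,0,0],[41,4,-40,0,0,0],[41,4,-60,0,0,0],[41,4,-80,0,0,0],[41,4,-95,0,0,0],[41,4,-102,0,0,0],[41,4,-105,0,0,0],[41,4,-105,0,0,0]])

```text
t: 16.7
tool_pos: [0.5216, 0.0041, 0.1338]
tool_rot: [0.0, 0.992, 0.126, 0.002]
force: [-0.8, -0.4, -0.1]
finger_gap: 0.0007
```

Call:
play_rows(moves=[[0,0,-4,0,0,0],[0,0,-7,0,0,0],[0,0,-9,0,0,0],[0,0,-11,0,0,0],[0,0,-13,0,0,0],[0,0,-15,0,0,0],[0,0,-16,0,0,0],[0,0,-16,0,0,0],[0,0,-16,0,0,0]])

```text
t: 17.6
tool_pos: [0.5218, 0.004, 0.1201]
tool_rot: [0.0, 0.992, 0.126, 0.002]
force: [-3.8, 0.2, 24.6]
finger_gap: 0.0006
```

The force is 24.6 N against a spring of about 4 N, and the TCP stopped at 0.120, so the button is against its bottom stop. Now I'll release it and move clear.

Call:
play_rows(moves=[[0,0,4,0,0,0],[0,0,15,0,0,0],[0,0,35,0,0,0],[0,0,60,0,0,0],[0,0,85,0,0,0],[-10,0,110,0,0,0],[-30,0,125,0,0,0],[-45,0,130,0,0,0],[-50,0,130,0,0,0],[-50,0,130,0,0,0],[-50,0,130,0,0,0]])

```text
t: 18.7
tool_pos: [0.4725, 0.0041, 0.2497]
tool_rot: [0.0, 0.992, 0.126, 0.003]
force: [0.2, 0.1, -0.5]
finger_gap: 0.0002
```

```bash
python3 - <<'E'
from h import *
s=manip.get_state(); print(s["t"],np.round(s["tool_pos"],4),np.round(s["force"],1))
im=manip.get_image("wrist"); save(im,"wrist6.png")
hsv=cv2.cvtColor(im["pixels"],cv2.COLOR_RGB2HSV)
for nm,m in [("green",cv2.inRange(hsv,(45,100,50),(85,255,255))),("red",cv2.inRange(hsv,(0,150,50),(10,255,255))|cv2.inRange(hsv,(170,150,50),(180,255,255)))]:
  n,l,st,c=cv2.connectedComponentsWithStats(m)
  for i in range(1,n):
    if st[i,4]>40:
        v,u=np.nonzero(l==i);P=np.array([world(im,a,b) for a,b in zip(u,v)]);P=P[P[:,2]<.1]
        t=P[P[:,2]>np.percentile(P[:,2],70)-.003]
        print(nm,st[i,4],np.round(c[i]),np.round(np.median(t,0),4))
im=manip.get_image("top"); save(im,"top6.png")
E
```

```text
18.7 [0.4725 0.0041 0.2497] [ 0.2  0.1 -0.5]
green 1370 [333. 133.] [0.5219 0.0044 0.0617]
red 701 [572. 220.] [ 0.4997 -0.2347  0.0372]
```

View pics/wrist6.png

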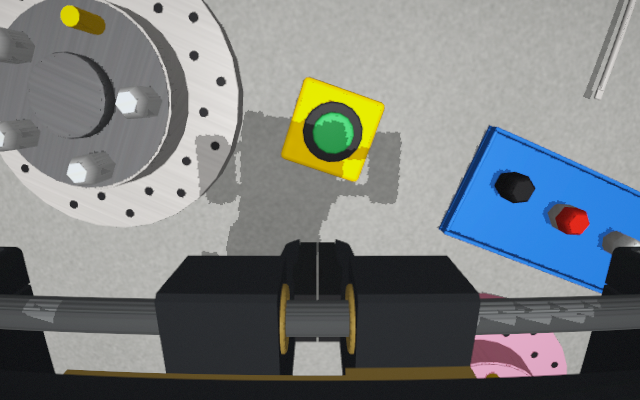

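View pics/top6.png

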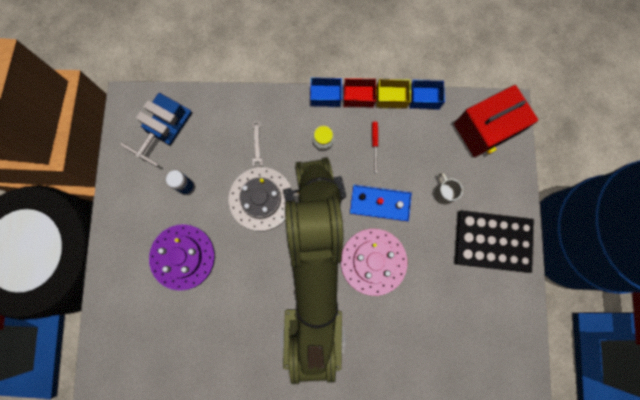

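The green button at (333,133) is back up at 61.7 mm. The nuts and bystanders stand where they were, and the arm is clear. Handing in.

```bash
python3 -c "
from plant import manip
print(manip.finish_job())"
```

```text
the job is handed in; nothing more can be done
None
```

The job is done and handed in at about 19 s of the 58 s allowed; the hand-in gives no verdict.

- **Bare stud:** I pointed at the yellow stud on the grey steel hub from about 25 mm above it. The first 1.2 s were about 5 mm off in y; after a nudge I held it on the stud for another 2.4 s.
- **Red-capped nut:** I pointed at it from about 27 mm above, within 2 mm sideways, for more than 3.5 s.
- **Record button:** I pressed it until the fingertips stopped at the height of its full 6 mm travel. The force was about 25 N, well above the 4 N spring, so the button was on its stop.

**Last checks:** the button top is back at 61.7 mm, the same as before the press, and the tool force is about zero. The red nut measured within about 2 mm of its earlier place, which is camera noise. The black and silver nuts, the tray and the bystanders look unmoved in the final pictures, but I judged those by eye. Early on, the trained networks sometimes took the pink and purple hubs for the real one. I chose by colour and confirmed the stud in a close crop. No check failed.

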